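# Snap a battery pack into the spring-clip test holder

### The arm

A 7-joint arm with a two-finger parallel gripper is mounted at the origin on the work surface. World frame = base frame: x ahead of the robot, y to its left, z up, the work surface at z = 0. Lengths are in m, angles in rad, forces in N, time in s.
With the tool pointing down it reaches from about 0.425 to 0.875 m from the base axis. Payload 9.9 kg.
Tool frame: the origin (TCP) lies midway between the tips of the shut fingers; the grasp point (between the pads) lies 19 mm behind it; z points along the fingers, y is the direction in which the jaws open and shut (so a half turn about z gives the same grasp; the last joint's range is limited). The gripper opens to 85 mm and grips with 20 to 120 N. Pads are 22 mm wide; open, the fingers measure 114 mm over their backs; the gripper's body (76 mm by 85 mm) begins 54 mm behind the grasp point. The pads swing forward as they close: fully open they stand 13 mm farther back than shut.
Start: joints at [1.075, 0.576, 0.025, 1.437, -0.015, 1.129, -0.057], TCP at [0.27, -0.619, 0.231] pointing down, gripper open.
Joint ranges: [-2.76, 2.76], [-0.34, 2.15], [-1.52, 1.57], [0.19, 2.46], [-1.09, 4.23], [0.17, 1.99], [-2.82, 2.82]. Speed limits (rad/s): [2.22, 2.22, 3.01, 3.01, 3.14, 3.14, 3.14].

### API

Orientations are given as a unit quaternion [x, y, z, w].
In Python, from workcell import * gives the robot as it stands. The module is installed in compiled form; this text tells all that it offers.
- The arm moves only by the shell command python3 -m jog 'ROWS' [FORCE]. ROWS is JSON, one flat list of numbers, 5 for each row, row after row: the shift along the tool's x, y, z in mm, then the turn about the tool's z in rad, then the closure, from -1 (fully open) to 1 (shut), so that 0 is half open. A call has 1 to 12 rows; each row shifts and turns the pose as measured when the row begins, along the tool's axes as they then stand; what a row does not reach is not made up. A row lasts 1/8 s, in which the tool goes at most 62.5 mm and 10.7 degrees, less where a joint would pass 70% of its speed; a pose out of reach is approached as far as the arm can. A call with a gripper value outside its range is refused whole. The fingers move at their own pace and stop on an object; FORCE is the grip in N (left out, the last holds). Time passes only in rows, so rows that do not move let the fingers close. It gives the time, the measured TCP pose, the force and the opening at its end, in the units of the state.
- observe(): the state, without advancing time (a new reading comes with each control period).
- snapshot(name): name is "side" or "top" or "wrist"; returns a dict with "pixels" (400x640x3 uint8, red, green, blue), "camera_matrix" (3x3 intrinsics, pixels), "R" (3x3) and "t" (3): a world point X has camera coordinates R X + t; the wrist camera has in their place "hand_eye" (4x4, takes a point from camera to tool coordinates, whose origin is the TCP and whose axes are the flange's). Camera axes: x right, y down, z forward; pixel columns grow to the right and rows downward; lengths in m; the calibration is good to about 2 mm. A picture is of the moment at which its call begins: read the wrist's pose just before it. There is no depth.
- finish_job(): hands the job in, once; it reports no verdict.
The state is a dict: "time_s": time; "q": joint angles; "dq": joint speeds; "effort": joint torques, N m; "eef_pos": TCP position; "tcp_rot": TCP orientation; "wrist_force": force on the tool from outside, world axes, zero at the start; "torque": the same for the moment, N m; "grip_width": opening from 0.0 (shut) to 1.0 (fully open).
Only numpy, scipy, OpenCV 4.12 (cv2) and the standard library are available. Lean on these libraries where they do the work, as an engineer would, in place of code of your own. Each camera call takes 0.05 s, during which the arm holds its last target. There are 200 camera calls.

### The job

On the repair bench, take the battery pack that has bevelled ends and press it down from above between the two spring clips of the test holder, until it sits flat on the holder's deck and both clips have snapped back over its ends. Then let go of it.

Things in the scene. Friction and masses are not known exactly. Their poses are not given: they have to be found in the camera images.
- pack_center (a point): Centre of the loose black battery pack to fit, 17 mm above its underside. 120 mm long (x), 36 wide (y), 34 high (z), 0.2-0.4 kg, lying flat. Both ends bevelled: lower edge cut back 8 mm over the lowest 16 mm, upper edge 6 mm over the top 6. Same either way round. Two other black packs (82 x 36 x 34 and 135 x 50 x 22 mm) have square ends and do not belong.
- holder_seat (a point): Centre of the test holder's flat deck, where the pack's underside rests. Grey plate fixed to the bench, 176 mm long (x), 84 wide (y), 15 high (z up, deck 15 mm above bench). A steel spring clip stands at each end, facing along x. Four curbs 5 mm high, 56 mm apart in y, 30 to 52 mm from centre in x, keep the pack from sliding off sideways; mid-length the sides are open for fingers.
- clip_a (a joint): Bent spring clip, 30 mm wide, at the holder's -x end; 0 rad = closed, grows as pushed outward. The two clips' inward bends are 112 mm apart, 35 mm above the deck; higher up they flare to about 140 mm apart at 55 mm above it. A pack pressed down between (about 10 to 15 N) pushes each out about 4 mm (0.1 rad), then they spring back over its upper bevels.
- clip_b (a joint): The same spring clip at the holder's +x end; 0 rad = closed, grows as pushed outward.

How it is judged:
By the outcome, as a careful person would: the job done as asked, in the order asked, and still so for the second after the job is handed in, with the robot touching nothing.
It also fails if it takes over 42 s, if anything falls off the work surface, if the arm or the gripper's body presses on something with over 40 N, if the wrist force passes 120 N, or if a joint passes its speed limit or range.

## Working session

There is one attempt and no reset: what is moved stays moved. The work goes in short steps, Python scripts to look and compute and a shell command to move; the robot and the scene stay as the last step left them, time stands still between calls to the robot, and variables do not carry over. Pictures are saved under pics/ and viewed, about 8 in all and at most 12, crops included, and the job is handed in when it is done.

```bash
mkdir -p pics; cat > h.py <<'E'
from workcell import *
import numpy as np, cv2, pickle
def snap(n,f):
    o=observe(); s=snapshot(n); s['o']=o; pickle.dump(s,open('pics/'+f+'.pkl','wb'))
    cv2.imwrite('pics/'+f+'.png',s['pixels'][:,:,::-1]); return s
def ray(s,u,v,z):
    from scipy.spatial.transform import Rotation as Ro
    d=np.linalg.solve(s['camera_matrix'],[u,v,1.])
    if 'R' in s: R=np.array(s['R']).T; c=-R@np.array(s['t'])
    else:
        H=np.array(s['hand_eye']); Q=Ro.from_quat(s['o']['tcp_rot']).as_matrix()
        R=Q@H[:3,:3]; c=Q@H[:3,3]+np.array(s['o']['eef_pos'])
    d=R@d; return c+d*(z-c[2])/d[2]
def load(f): return pickle.load(open('pics/'+f+'.pkl','rb'))
E
python3 - <<'E'
from h import *
a=snap('top','t0');b=snap('side','s0')
print(observe())
E
```

```text
{'time_s': 0.1, 'q': array([ 1.07521288,  0.57643209,  0.02484159,  1.43784259, -0.01499817,
        1.12901126, -0.05649075]), 'dq': array([-2.50090934e-04, -2.32473291e-03,  7.72193050e-05,  9.27169548e-05,
        6.89433207e-04, -3.37090965e-04, -1.19040530e-03]), 'effort': array([ 6.60446560e-03, -7.67297888e+01,  2.25804314e+00, -2.86600935e+01,
        1.59185840e-02,  8.68545205e-03, -4.56621160e-05]), 'eef_pos': array([ 0.27000526, -0.61818754,  0.23053293]), 'tcp_rot': array([ 9.78873974e-01,  2.04463134e-01, -1.90943079e-04, -7.29833513e-04]), 'wrist_force': array([ 0.32947736, -0.64554209,  0.44610094]), 'torque': array([-0.01657642,  0.0434196 , -0.00532278]), 'grip_width': 1.0011273165895709}
```

View pics/t0.png

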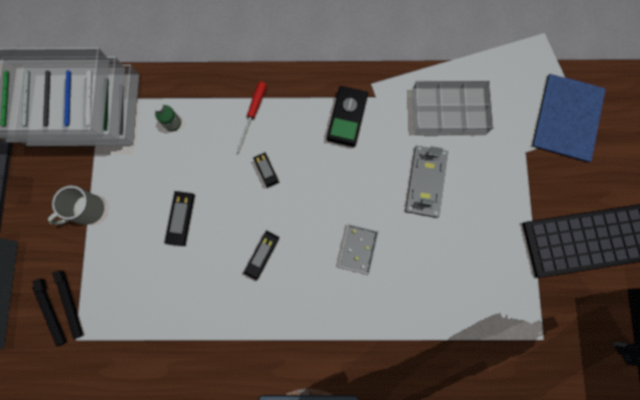

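View pics/s0.png

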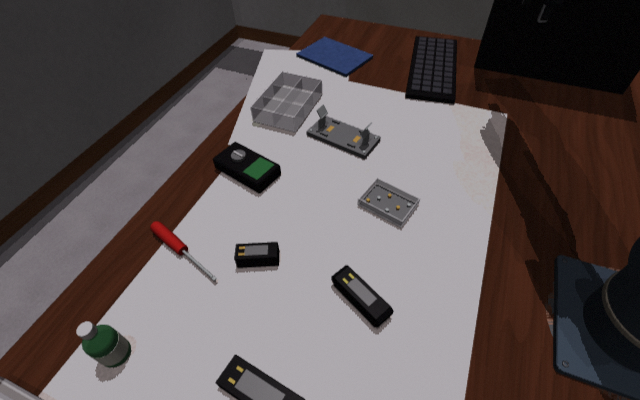

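The top view shows the three packs at (180,218), (265,169) and (262,255), and the holder at (427,182). The pack at (262,255) is probably the right one, so I'll enlarge it and the holder.

```bash
python3 - <<'E'
from h import *
s=load('t0');im=s['pixels'][:,:,::-1]
c=lambda u,v:cv2.resize(im[v:v+66,u:u+66],None,fx=6,fy=6,interpolation=cv2.INTER_CUBIC)
e=cv2.convertScaleAbs(np.hstack([c(229,222),c(394,142+4)]),alpha=1.5,beta=20)
e=cv2.resize(im[140:222,394:460],None,fx=6,fy=6,interpolation=cv2.INTER_CUBIC)
f=cv2.resize(im[215:297,229:295],None,fx=6,fy=6,interpolation=cv2.INTER_CUBIC)
cv2.imwrite('pics/c0.png',cv2.convertScaleAbs(np.hstack([f,e]),alpha=1.5,beta=15))
for n,p,z in [('pack',[(268,232),(279,236),(255,279),(244,273)],.034),('holder',[(418,146),(447,150),(437,217),(406,213)],.015),('wide',[(174,192),(194,193),(185,245),(165,244)],.022),('short',[(253,158),(267,152),(279,181),(265,187)],.034)]:
    P=np.array([ray(s,*q,z)[:2] for q in p]); print(n,P.mean(0),np.linalg.norm(np.roll(P,-1,0)-P,axis=1),P.round(3).tolist())
E
```

```text
pack [0.43850622 0.11202641] [0.02869005 0.11710558 0.03025026 0.11318148] [[0.494, 0.098], [0.484, 0.071], [0.381, 0.127], [0.395, 0.153]]
holder [ 0.6242271  -0.30029974] [0.07447954 0.17729996 0.07724656 0.17858922] [[0.717, -0.282], [0.706, -0.355], [0.532, -0.32], [0.542, -0.244]]
wide [0.53083265 0.31929058] [0.05054506 0.13143961 0.04941212 0.13148012] [[0.598, 0.337], [0.595, 0.287], [0.464, 0.302], [0.467, 0.351]]
short [0.65158726 0.10541127] [0.03828595 0.08172834 0.03777599 0.08151991] [[0.681, 0.139], [0.697, 0.104], [0.622, 0.072], [0.606, 0.107]]
```

View pics/c0.png

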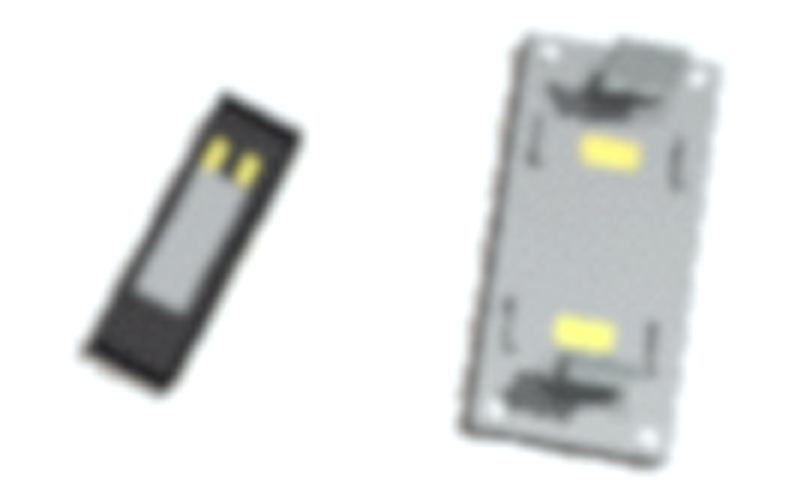

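```bash
cat >> h.py <<'E'
from scipy.spatial.transform import Rotation as Ro
def delta(p,ang=None):
    o=observe(); Q=Ro.from_quat(o['tcp_rot']).as_matrix(); a=np.degrees(np.arctan2(Q[1,0],Q[0,0]))
    print('t',round(o['time_s'],2),'pos',o['eef_pos'].round(4),'ang',round(a,2),'zax',Q[:,2].round(3),'grip',round(o['grip_width'],3),'F',o['wrist_force'].round(1))
    print('delta mm',(Q.T@(np.array(p)-o['eef_pos'])*1000).round(1),'turn',None if ang is None else round(-np.radians((ang-a+180)%360-180),4))
E
python3 - <<'E'
from h import *
t=load('t0')
for n,p,z in [('pack',[(266,230),(279.5,237.2),(256.5,281.2),(242.8,273.8)],.031),('holder',[(415.5,145.8),(447.7,150.8),(437.5,217.5),(405.2,212)],.015)]:
    P=np.array([ray(t,*q,z)[:2] for q in p]); d=P[0]+P[1]-P[2]-P[3]; print(n,P.mean(0),np.linalg.norm(np.roll(P,-1,0)-P,axis=1),np.degrees(np.arctan2(d[1],d[0])))
E
python3 -m jog '[0,0,0,-0.186,-1, 0,0,0,-0.186,-1, 0,0,0,-0.186,-1, 0,0,0,-0.186,-1, 0,0,0,-0.186,-1, 0,0,0,-0.186,-1, 0,0,0,-0.186,-1, 0,0,0,-0.186,-1, 0,0,0,-0.186,-1, 0,0,0,-0.186,-1, 0,0,0,-0.186,-1, 0,0,0,-0.186,-1]'
python3 -c "
from h import *
delta([.55,-.25,.231],151.2)"
```

```text
pack [0.43747083 0.11313482] [0.03771212 0.1182926  0.03766624 0.11850385] -26.987134103492945
holder [ 0.62415289 -0.29894035] [0.0828528  0.17653218 0.08085817 0.17575439] -11.370059232719695
time_s: 1.6
eef_pos: [0.2681, -0.6153, 0.2243]
tcp_rot: [0.235, 0.972, 0.005, -0.005]
wrist_force: [-0.8, 0.4, -0.1]
grip_width: 1.0
t 1.6 pos [ 0.2681 -0.6153  0.2243] ang 152.78 zax [-0.007  0.011 -1.   ] grip 1.0 F [-0.8  0.4 -0.1]
delta mm [-83.4 453.9  -4.5] turn 0.0275
```

```bash
python3 -m jog '[-10,57,-1,0,-1, -10,57,-1,0,-1, -10,57,-1,0,-1, -10,57,-1,0,-1, -10,57,-1,0,-1, -10,57,-1,0,-1, -10,57,-1,0,-1, -10,57,-1,0,-1]'
python3 -c "
from h import *
delta([.4375,.113,.231],153)"
```

```text
time_s: 2.6
eef_pos: [0.5503, -0.2415, 0.2306]
tcp_rot: [0.24, 0.971, 0.005, -0.007]
wrist_force: [0.4, -0.4, 0.3]
grip_width: 1.004
t 2.6 pos [ 0.5503 -0.2415  0.2306] ang 152.24 zax [-0.011  0.014 -1.   ] grip 1.004 F [ 0.4 -0.4  0.3]
delta mm [264.9 261.1   5.7] turn -0.0132
```

```bash
python3 -m jog '[42,42,2,0,-1, 42,42,2,0,-1, 42,42,2,0,-1, 42,42,2,-0.01,-1, 42,42,2,0,-1, 42,42,2,0,-1, 0,0,0,0,-1]'
python3 -c "
from h import *
delta([.4375,.113,.200],153)
s=snap('wrist','w0')"
```

```text
time_s: 3.48
eef_pos: [0.4401, 0.1144, 0.2236]
tcp_rot: [0.231, 0.973, 0.008, -0.007]
wrist_force: [-0.1, -0.2, 1.0]
grip_width: 1.0
t 3.48 pos [0.4401 0.1144 0.2236] ang 153.35 zax [-0.01   0.018 -1.   ] grip 1.0 F [-0.1 -0.2  1. ]
delta mm [ 1.3 -2.7 23.6] turn 0.0061
```

View pics/w0.png

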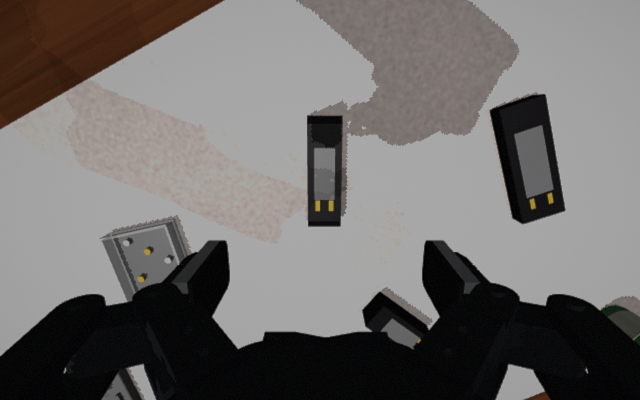

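The wrist view shows the pack upright between the fingers, with corners near (307,115), (342,115), (341,226) and (308,226).

```bash
python3 -c "
from h import *
s=load('w0')
P=np.array([ray(s,*q,.03)[:2] for q in [(307,115),(342,115),(341,226),(308,226)]]); d=P[0]+P[1]-P[2]-P[3]; print(P.mean(0),np.linalg.norm(np.roll(P,-1,0)-P,axis=1),np.degrees(np.arctan2(d[1],d[0])))
"
```

```text
[0.43994263 0.11614034] [0.03560066 0.1195302  0.03652019 0.1193723 ] 153.39093947027976
```

```bash
python3 -m jog '[0,0,36,0,-1, 0,0,36,0,-1, 0,0,36,0,-1, 0,0,36,0,-1, 0,0,0,0,-1]'
python3 -c "
from h import *
delta([.4395,.115,.006],153.2)"
```

```text
time_s: 4.15
eef_pos: [0.4426, 0.1067, 0.0749]
tcp_rot: [0.237, 0.971, 0.005, -0.006]
wrist_force: [-0.1, 0.1, 0.8]
grip_width: 1.004
t 4.15 pos [0.4426 0.1067 0.0749] ang 152.57 zax [-0.01   0.013 -1.   ] grip 1.004 F [-0.1  0.1  0.8]
delta mm [ 5.6  5.4 69. ] turn -0.011
```

```bash
python3 -m jog '[3,3,15,-0.011,-1, 3,3,15,0,-1, 0,0,15,0,-1, 0,0,12,0,-1, 0,0,0,0,-1]'
python3 -c "
from h import *
delta([.4395,.115,.006],153.2)"
```

```text
time_s: 4.78
eef_pos: [0.4434, 0.1149, 0.0187]
tcp_rot: [0.233, 0.972, 0.007, -0.003]
wrist_force: [0.6, -0.3, 0.2]
grip_width: 0.998
t 4.78 pos [0.4434 0.1149 0.0187] ang 153.06 zax [-0.003  0.014 -1.   ] grip 0.998 F [ 0.6 -0.3  0.2]
delta mm [ 3.4 -1.9 12.7] turn -0.0025
```

```bash
python3 -m jog '[2,-1,7,0,-1, 1,-1,6,0,-1, 0,0,0,0,0.2, 0,0,0,0,0.6, 0,0,0,0,1, 0,0,0,0,1, 0,0,0,0,1]' 80
python3 -c "
from h import *
delta([.4395,.115,.006],153.2)"
```

```text
time_s: 5.65
eef_pos: [0.4403, 0.1147, 0.0063]
tcp_rot: [0.233, 0.972, 0.007, -0.002]
wrist_force: [0.1, 0.1, -3.0]
grip_width: 0.409
t 5.65 pos [0.4403 0.1147 0.0063] ang 153.04 zax [-0.     0.014 -1.   ] grip 0.409 F [ 0.1  0.1 -3. ]
delta mm [ 0.9 -0.1  0.3] turn -0.0029
```

```bash
python3 -m jog '[0,0,-20,0,1, 0,0,-35,0,1, 0,0,-40,0,1, 0,0,-40,0,1, 0,0,-30,0,1, 0,0,0,0,1]'
python3 -c "
from h import *
delta([.624,-.299,.160],168.5)"
```

```text
time_s: 6.4
eef_pos: [0.439, 0.1116, 0.175]
tcp_rot: [0.233, 0.972, 0.006, -0.004]
wrist_force: [-0.4, -0.3, -3.4]
grip_width: 0.407
t 6.4 pos [0.439  0.1116 0.175 ] ang 153.05 zax [-0.005  0.013 -1.   ] grip 0.407 F [-0.4 -0.3 -3.4]
delta mm [-351.1 -282.2    8.6] turn -0.2696
```

```bash
python3 -m jog '[-39,-31,0,0,1, -39,-31,0,0,1, -39,-31,0,0,1, -39,-31,0,0,1, -39,-31,0,0,1, -39,-31,0,0,1, -39,-31,0,0,1, -39,-31,0,0,1, -39,-31,0,0,1, 0,0,0,-0.135,1, 0,0,0,-0.135,1, 0,0,0,0,1]'
python3 -c "
from h import *
delta([.624,-.299,.130],168.5)
snap('wrist','w1');snap('side','s1')
s=load('s1');im=s['pixels'][80:180,270:430,::-1];cv2.imwrite('pics/s1c.png',cv2.resize(im,None,fx=5,fy=5,interpolation=cv2.INTER_CUBIC))"
```

```text
time_s: 7.9
eef_pos: [0.6236, -0.3093, 0.1436]
tcp_rot: [0.096, 0.995, 0.007, -0.016]
wrist_force: [0.1, -0.1, -3.0]
grip_width: 0.411
t 7.9 pos [ 0.6236 -0.3093  0.1436] ang 169.04 zax [-0.03   0.016 -0.999] grip 0.411 F [ 0.1 -0.1 -3. ]
delta mm [ 1.1 10.1 13.8] turn 0.0095
```

View pics/w1.png

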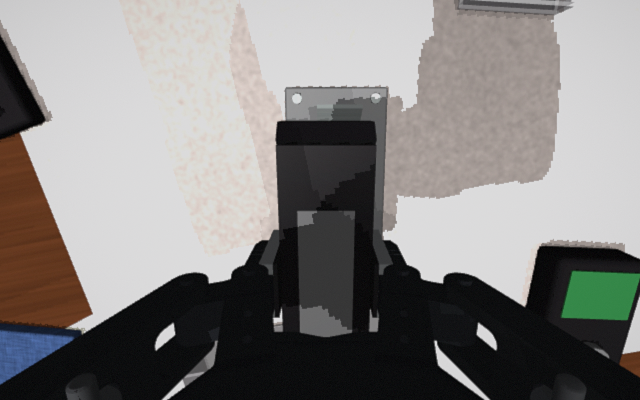

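The wrist view shows the holder's end corners at (286,88) and (387,87) and its holes at (297,98) and (376,98). The held pack's far end runs from (277,122) to (376,122), and its bevel line is at row 145.

```bash
python3 -c "
from h import *
s=load('w1');t=load('t0')
for n,a,b,z in [('plate end',(286,88),(387,87),.015),('holes',(297,98),(376,98),.015)]:
    A,B=ray(s,*a,z)[:2],ray(s,*b,z)[:2];d=B-A;L=np.linalg.norm(d);n_=np.array([d[1],-d[0]])/L
    if n_[0]<0:n_=-n_
    print(n,A,B,L,'mid',(A+B)/2,'axis ang',np.degrees(np.arctan2(n_[1],n_[0])),'centre',(A+B)/2+n_*.088)
# right edge
A,B=ray(s,387,87,.015)[:2],ray(s,384,225,.015)[:2];print('edge ang',np.degrees(np.arctan2(*(B-A)[::-1])))
o=s['o'];Q=Ro.from_quat(o['tcp_rot']).as_matrix()
# project pack top-rim points in tool frame: solve far-end in tool coords at tool z= -(.028-.006)
K=s['camera_matrix'];H=np.array(s['hand_eye'])
def tool(u,v,z):
    d=H[:3,:3]@np.linalg.solve(K,[u,v,1.]);return H[:3,3]+d*(z-H[2,3])/d[2]
for q,z in [((277,122),-.022),((376,122),-.022),((277,145),-.028),((376,145),-.028)]: print(tool(*q,z).round(4))
"
```

```text
plate end [ 0.53503418 -0.32298654] [ 0.54963243 -0.24255156] 0.08174897759079082 mid [ 0.5423333  -0.28276905] axis ang -10.286718697142573 centre [ 0.62891883 -0.29848358]
holes [ 0.54430391 -0.31588302] [ 0.55642213 -0.252636  ] 0.06439749414219302 mid [ 0.55036302 -0.28425951] axis ang -10.84649808436286 centre [ 0.63679089 -0.30081921]
edge ang -9.70523074976298
[ 0.0604 -0.0175 -0.022 ]
[ 0.0605  0.0187 -0.022 ]
[ 0.0527 -0.0169 -0.028 ]
[ 0.0528  0.0181 -0.028 ]
```

View pics/s1c.png

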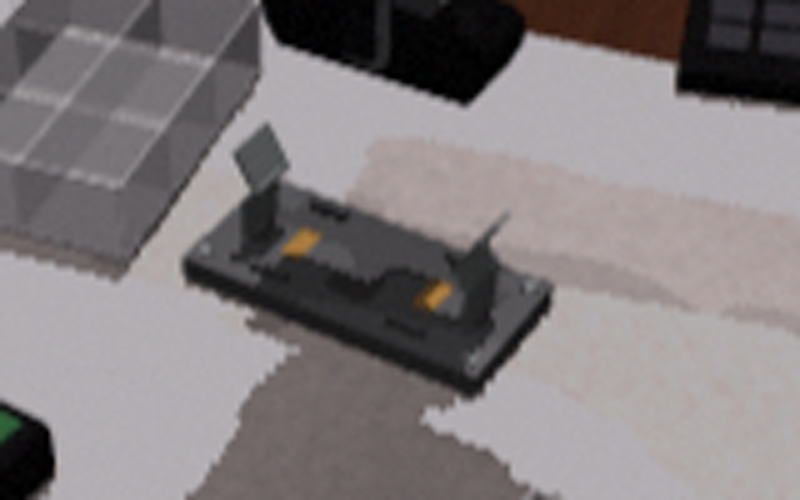

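The side crop shows the empty holder with its deck corners at crop (185,258), (285,182), (553,288) and (475,380). The held pack is at the top of the crop.

```bash
python3 -c "
from h import *
s=load('s1')
P=np.array([ray(s,270+a/5,80+b/5,.015)[:2] for a,b in [(285,182),(185,258),(475,380),(553,288)]]);print(P,np.linalg.norm(np.roll(P,-1,0)-P,axis=1),P.mean(0))
d=P[0]+P[1]-P[2]-P[3]; print(np.degrees(np.arctan2(d[1],d[0])))
delta([.626,-.299,.13],169)
"
```

```text
[[ 0.69437213 -0.3523139 ]
 [ 0.7191632  -0.2736557 ]
 [ 0.54915224 -0.23974746]
 [ 0.53345407 -0.31966176]] [0.08247248 0.17335944 0.08144156 0.1641974 ] [ 0.62403541 -0.29634471]
-11.372278466040378
t 8.0 pos [ 0.6239 -0.3087  0.1444] ang 168.96 zax [-0.029  0.016 -0.999] grip 0.408 F [ 0.4  0.3 -3.5]
delta mm [-0.7  9.8 14.5] turn -0.0008
```

```bash
python3 -m jog '[0,5,12,0,1, 0,5,12,0,1, 0,0,12,0,1, 0,0,12,0,1, 0,0,0,0,1]'
python3 -c "
from h import *
delta([.6255,-.299,.07],169)
snap('side','s2');snap('top','t2')
im=load('s2')['pixels'][70:170,290:400,::-1];im2=load('t2')['pixels'][130:230,390:470,::-1]
f=lambda i:cv2.convertScaleAbs(cv2.resize(i,None,fx=4,fy=4,interpolation=cv2.INTER_CUBIC),alpha=1.5,beta=15)
cv2.imwrite('pics/c2.png',np.hstack([f(im),f(im2)]))"
```

```text
time_s: 8.62
eef_pos: [0.624, -0.2958, 0.092]
tcp_rot: [0.097, 0.995, 0.007, -0.016]
wrist_force: [-0.1, -0.2, -3.5]
grip_width: 0.406
t 8.62 pos [ 0.624  -0.2958  0.092 ] ang 168.83 zax [-0.031  0.016 -0.999] grip 0.406 F [-0.1 -0.2 -3.5]
delta mm [-2.9 -3.1 21.9] turn -0.003
```

View pics/c2.png

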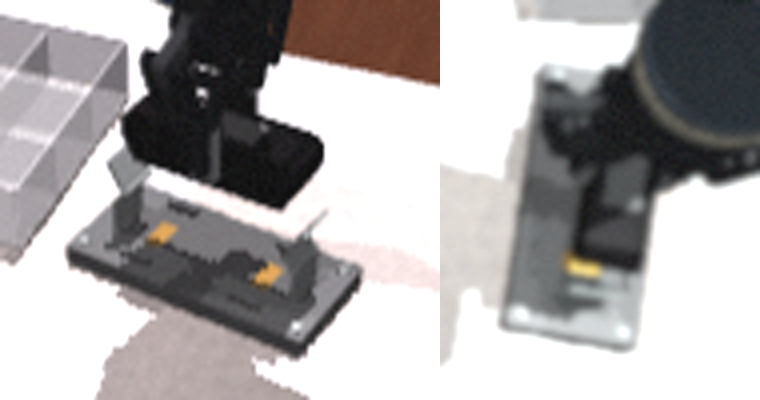

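The pack hangs level enough above and between the two clips, in both the side half (220,155) and the top half. I'll lower it into the flare.

```bash
python3 -m jog '[-2,-2,8,0,1, -1,-1,8,0,1, 0,0,7,0,1, 0,0,0,0,1]'
python3 -c "
from h import *
delta([.6255,-.299,.021],169)"
```

```text
time_s: 9.22
eef_pos: [0.6269, -0.3001, 0.0693]
tcp_rot: [0.098, 0.995, 0.006, -0.015]
wrist_force: [0.0, -0.0, -2.1]
grip_width: 0.405
t 9.22 pos [ 0.6269 -0.3001  0.0693] ang 168.76 zax [-0.028  0.015 -0.999] grip 0.405 F [ 0.  -0.  -2.1]
delta mm [ 0.2  0.4 48.4] turn -0.0042
```

```bash
python3 -m jog '[0,0,7,0,1, 0,0,6,0,1, 0,0,0,0,1]' 110
python3 -c "
from h import *
delta([.6255,-.299,.021],169)
snap('side','s3')
im=load('s3')['pixels'][75:165,285:405,::-1]
cv2.imwrite('pics/c3.png',cv2.convertScaleAbs(cv2.resize(im,None,fx=6,fy=6,interpolation=cv2.INTER_CUBIC),alpha=1.5,beta=15))"
```

```text
time_s: 9.6
eef_pos: [0.6266, -0.2998, 0.0555]
tcp_rot: [0.098, 0.995, 0.006, -0.015]
wrist_force: [1.3, 0.0, -3.0]
grip_width: 0.401
t 9.6 pos [ 0.6266 -0.2998  0.0555] ang 168.77 zax [-0.028  0.015 -0.999] grip 0.401 F [ 1.3  0.  -3. ]
delta mm [ 0.2  0.3 34.5] turn -0.004
```

View pics/c3.png

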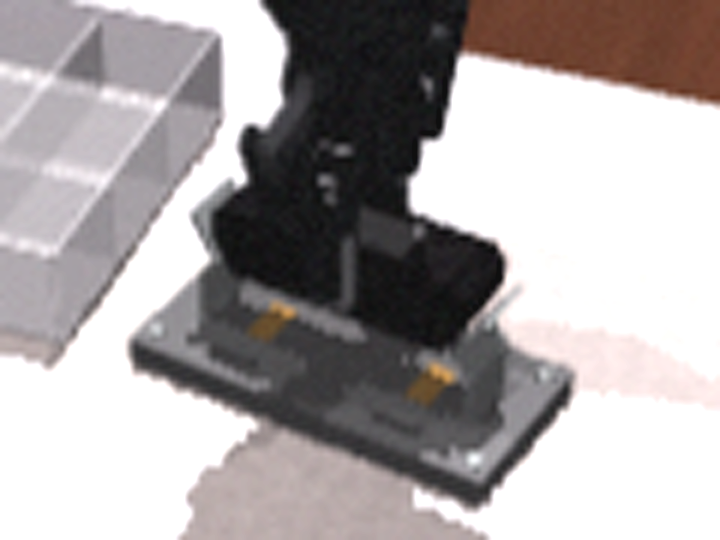

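The pack sits between both flares, with its ends at about (215,225) and (500,260) in the crop. I'll press on.

```bash
python3 -m jog '[0,0,6,0,1, 0,0,6,0,1, 0,0,6,0,1, 0,0,0,0,1]'
python3 -c "
from h import *
delta([.6255,-.299,.021],169)"
```

```text
time_s: 10.15
eef_pos: [0.6291, -0.2999, 0.0404]
tcp_rot: [0.098, 0.995, 0.005, -0.011]
wrist_force: [-0.8, 0.7, -3.8]
grip_width: 0.398
t 10.15 pos [ 0.6291 -0.2999  0.0404] ang 168.77 zax [-0.021  0.013 -1.   ] grip 0.398 F [-0.8  0.7 -3.8]
delta mm [ 3.3  0.1 19.5] turn -0.0041
```

```bash
python3 -m jog '[0,0,6,0,1, 0,0,6,0,1, 0,0,3,0,1]'
python3 -c "
from h import *
delta([.6255,-.299,.021],169)"
```

```text
time_s: 10.52
eef_pos: [0.6286, -0.2998, 0.0243]
tcp_rot: [0.098, 0.995, 0.005, -0.011]
wrist_force: [-0.3, 0.9, -7.7]
grip_width: 0.403
t 10.53 pos [ 0.6286 -0.2998  0.0243] ang 168.77 zax [-0.021  0.013 -1.   ] grip 0.403 F [-0.3  0.9 -7.7]
delta mm [3.1 0.1 3.4] turn -0.004
```

```bash
python3 -m jog '[0,0,3,0,1, 0,0,3,0,1, 0,0,2,0,1]'
python3 -c "
from h import *
delta([.6255,-.299,.021],169)
snap('side','s4')
im=load('s4')['pixels'][75:165,285:405,::-1]
cv2.imwrite('pics/c4.png',cv2.convertScaleAbs(cv2.resize(im,None,fx=6,fy=6,interpolation=cv2.INTER_CUBIC),alpha=2,beta=25))"
```

```text
time_s: 10.9
eef_pos: [0.6284, -0.2997, 0.0218]
tcp_rot: [0.098, 0.995, 0.004, -0.011]
wrist_force: [-7.2, 2.1, 13.4]
grip_width: 0.404
t 10.9 pos [ 0.6284 -0.2997  0.0218] ang 168.74 zax [-0.021  0.01  -1.   ] grip 0.404 F [-7.2  2.1 13.4]
delta mm [3.  0.1 0.8] turn -0.0046
```

View pics/c4.png

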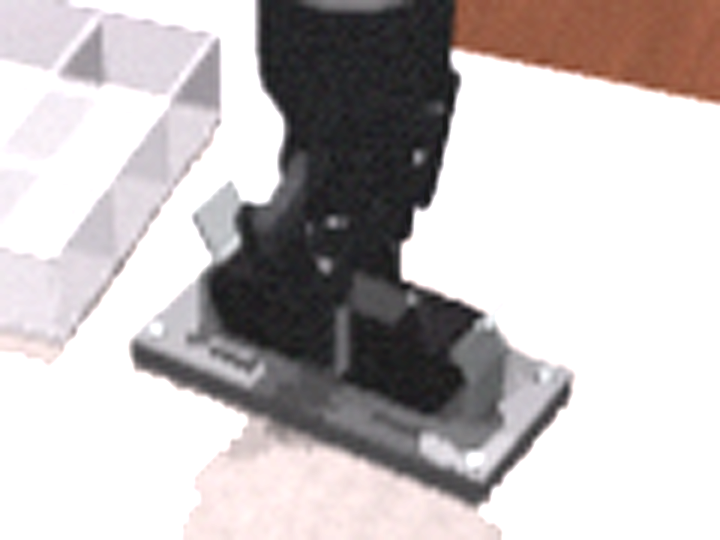

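The pack is down between the clips and the wrist reads about 16 N of contact. I'll press a little more, then release.

```bash
python3 -m jog '[0,0,4,0,1, 0,0,5,0,1]'
python3 -c "
from h import *
delta([.6255,-.299,.021],169)"
```

```text
time_s: 11.2
eef_pos: [0.6284, -0.2997, 0.0214]
tcp_rot: [0.098, 0.995, 0.002, -0.01]
wrist_force: [-21.5, 3.7, 50.6]
grip_width: 0.403
t 11.2 pos [ 0.6284 -0.2997  0.0214] ang 168.7 zax [-0.019  0.007 -1.   ] grip 0.403 F [-21.5   3.7  50.6]
delta mm [2.9 0.2 0.5] turn -0.0053
```

```bash
python3 -m jog '[0,0,0,0,1, 0,0,0,0,0.1, 0,0,0,0,-0.2, 0,0,0,0,-0.4, 0,0,0,0,-0.4, 0,0,0,0,-0.4, 0,0,0,0,-0.4]'
python3 -c "
from h import *
delta([.6255,-.299,.15],169)"
```

```text
time_s: 12.08
eef_pos: [0.629, -0.2998, 0.0218]
tcp_rot: [0.099, 0.995, 0.002, -0.009]
wrist_force: [-0.1, -0.4, 0.8]
grip_width: 0.698
t 12.07 pos [ 0.629  -0.2998  0.0218] ang 168.68 zax [-0.018  0.006 -1.   ] grip 0.698 F [-0.1 -0.4  0.8]
delta mm [   6.     0.5 -128.1] turn -0.0056
```

Released cleanly. I'll go up and aside, then look.

```bash
python3 -m jog '[0,0,-20,0,-0.4, 0,0,-40,0,-0.4, 0,0,-50,0,-0.4, 0,0,-50,0,-0.4, 0,-40,-20,0,-0.4, 0,-60,0,0,-0.4, 0,-60,0,0,-0.4, 0,0,0,0,-0.4]'
python3 -c "
from h import *
delta([.6255,-.299,.15],169)
snap('side','s5');snap('top','t5')
im=load('s5')['pixels'][75:165,295:390,::-1];im2=load('t5')['pixels'][137:227,395:460,::-1]
f=lambda i:cv2.convertScaleAbs(cv2.resize(i,None,fx=5,fy=5,interpolation=cv2.INTER_CUBIC),alpha=2,beta=25)
cv2.imwrite('pics/c5.png',np.hstack([f(im),f(im2)]))"
```

```text
time_s: 13.08
eef_pos: [0.6025, -0.4601, 0.2204]
tcp_rot: [0.096, 0.995, 0.001, -0.004]
wrist_force: [0.1, 1.6, -0.6]
grip_width: 0.701
t 13.07 pos [ 0.6025 -0.4601  0.2204] ang 168.95 zax [-0.008  0.004 -1.   ] grip 0.701 F [ 0.1  1.6 -0.6]
delta mm [  7.8 162.4  70.8] turn -0.0009
```

View pics/c5.png

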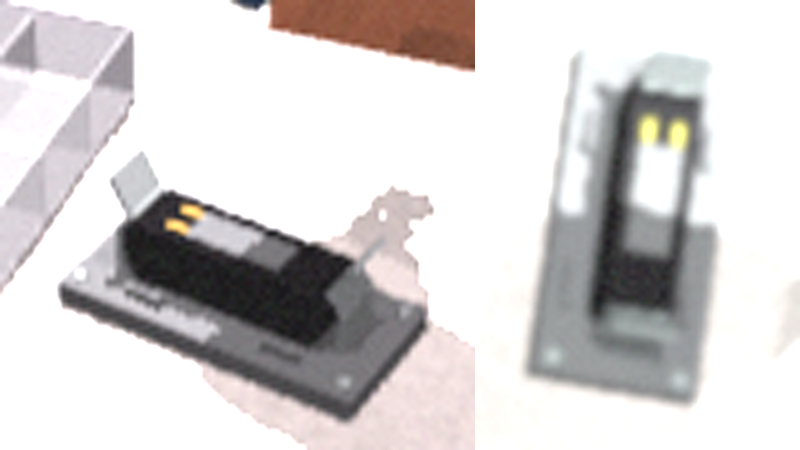

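The pack lies flat in the holder with a clip over each end; the clip tips are at crop (140,153) and (383,238). As a last numeric check I'll compare the clip tips with the empty-holder picture.

```bash
python3 -c "
from h import *
A=load('s0')['pixels'];B=load('s5')['pixels']
for n,(u,v,w,h) in {'+x clip':(315,103,14,13),'-x clip':(361,120,13,10)}.items():
    print(n)
    r=cv2.matchTemplate(cv2.cvtColor(B[v-6:v+h+6,u-6:u+w+6],7),cv2.cvtColor(A[v:v+h,u:u+w],7),cv2.TM_CCOEFF_NORMED);m=cv2.minMaxLoc(r);print(m[1],np.array(m[3])-6)
    print(r.round(2)[4:9,3:10])
f=lambda im,a:cv2.convertScaleAbs(cv2.resize(im[95:150,305:385,::-1],None,fx=9,fy=5.4,interpolation=cv2.INTER_NEAREST),alpha=2,beta=25)
cv2.imwrite('pics/c6.png',np.vstack([f(A,1),f(B,1)]))
"
```

```text
+x clip
0.8185563087463379 [0 0]
[[0.06 0.34 0.61 0.67 0.63 0.55 0.44]
 [0.15 0.42 0.7  0.79 0.66 0.5  0.37]
 [0.21 0.45 0.68 0.82 0.65 0.46 0.34]
 [0.22 0.42 0.6  0.7  0.62 0.44 0.35]
 [0.2  0.36 0.46 0.52 0.55 0.44 0.38]]
-x clip
0.46296781301498413 [-5 -3]
[[ 0.44  0.42  0.37  0.34  0.29  0.24  0.13]
 [ 0.41  0.39  0.35  0.32  0.23  0.11 -0.05]
 [ 0.37  0.35  0.31  0.29  0.17  0.04 -0.11]
 [ 0.32  0.29  0.26  0.23  0.15  0.05 -0.05]
 [ 0.23  0.19  0.18  0.16  0.14  0.09  0.02]]
```

View pics/c6.png

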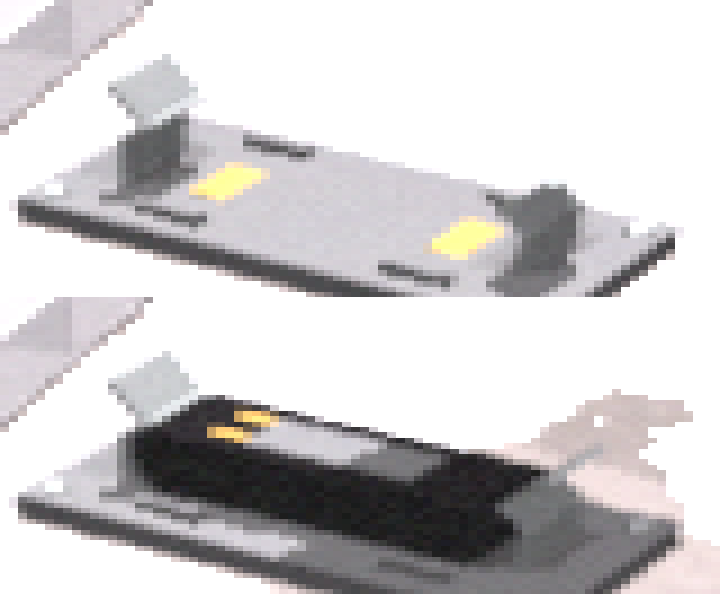

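The +x clip is pixel-identical to the empty-holder picture. The −x match failed because the lighting and background there changed, but its tip at (371.6,122.6) agrees with the reading from before the fit.

```bash
python3 -c "
from workcell import *
print(finish_job())"
```

```text
the job is handed in; nothing more can be done
None
```

I pressed the bevel-ended pack down between the holder's two spring clips, let go of it and handed the job in at about 13 s; no verdict is reported. The highest press I read was about 55 N, at the wrist.

**Seating:** The tool stopped at z = 0.0214 m. It held the pack about 6 mm above its underside, so the underside is at about 15 mm, which is deck height. The last pictures show the pack lying flat inside the curbs with a clip over each end, and the gripper open and well clear.

**+x clip:** It matches the empty-holder picture with no pixel shift, so it has sprung back.

**−x clip:** The automatic image match failed because the lighting and background behind it had changed. My own reading of its tip, (371.6, 122.6), was the same before and after the fit, so I take it as closed too.

**Disagreements:** The holder's centre differed by about 5 mm in x between the top and wrist views, so I aimed between them. The tool also tilted by up to 2° and moved about 2 mm towards +x as the pack went in; the clips centred the pack.

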